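# Build the sinker mould, then hold the melting pot cover just below its balance point

### The arm

A 7-joint arm with a two-finger parallel gripper is mounted at the origin on the work surface. World frame = base frame: x ahead of the robot, y to its left, z up, the work surface at z = 0. Lengths are in mm, angles in rad, forces in N, time in s.
With the tool pointing down it reaches from about 400 to 850 mm from the base axis. Payload 4.5 kg.
Tool frame: the origin (TCP) lies midway between the tips of the shut fingers; the grasp point (between the pads) lies 19 mm behind it; z points along the fingers, y is the direction in which the jaws open and shut (so a half turn about z gives the same grasp; the last joint's range is limited). The gripper opens to 85 mm and grips with 20 to 120 N. Pads are 22 mm wide; open, the fingers measure 114 mm over their backs; the gripper's body (76 mm by 85 mm) begins 54 mm behind the grasp point. The pads swing forward as they close: fully open they stand 13 mm farther back than shut.
Start: joints at [-1.253, 0.689, -0.195, 1.565, 0.157, 0.902, -0.215], TCP at [174.983, 600.029, 231.317] pointing down, gripper open.
Joint ranges: [-3.01, 3.01], [-0.46, 2.08], [-1.47, 1.51], [0.13, 2.56], [-1, 4.14], [0.04, 2.09], [-2.66, 2.66]. Speed limits (rad/s): [2.57, 2.57, 3.14, 3.14, 3.14, 3.14, 3.14].

### API

Orientations are given as a rotation vector (axis times angle).
In Python, from rig import manip gives the robot as it stands.
- The arm moves only by the tool jog_arm, never from a script. Its argument "deltas" is one flat list of numbers, 5 for each row, row after row: the closure, from 0 (fully open) to 1 (shut), then the shift along the tool's x, y, z in mm, then the turn about the tool's z in rad. In form: [jaw, dx, dy, dz, yaw, jaw, dx, dy, dz, yaw, ...]. A call has 1 to 5 rows; each row is the pose to reach, as a shift and turn from the pose commanded when the call began, along the tool's axes at that moment; what a row does not reach only later rows make up. A row lasts 1/12 s, in which the tool goes at most 41.7 mm and 7.16 degrees, less where a joint would pass 70% of its speed; a pose out of reach is approached as far as the arm can. A call with a gripper value outside its range is refused whole. The fingers move at their own pace and stop on an object; "squeeze" is the grip in N (left out, the last holds). Time passes only in rows, so rows that repeat a pose let the fingers close. It gives the time, the measured TCP pose, the force and the opening at its end, in the units of the state.
- manip.get_state(): the state, without advancing time (a new reading comes with each control period).
- manip.get_image(name): name is "scene" or "top"; returns (picture, depth): 420x560x3 uint8, red, green, blue; 420x560 float32, mm along the optical axis (not along the pixel's ray), 0 where there is no reading.
- manip.camera_model(name): a dict with "fov_y" (degrees; the focal length in pixels is half the picture's height over the tangent of half this angle, whatever the lens; pixels are square), "cx", "cy" (the principal point, pixels), "camera_from_world" (4x4, takes a point from world to camera coordinates). Camera axes: x right, y down, z forward; pixel columns grow to the right and rows downward; lengths in mm; the calibration is good to about 2 mm. A picture is of the moment at which its call begins. camera_model takes no time and is no camera call.
- manip.sign_off(): hands the job in, once; it reports no verdict.
The state is a dict: "time_s": time; "q": joint angles; "joint_velocities": joint speeds; "tau": joint torques, N m; "eef_pos": TCP position; "tcp_rot": TCP orientation; "force": force on the tool from outside, world axes, zero at the start; "wrist_torque": the same for the moment, N m; "width": finger opening in mm.
Only numpy, scipy, OpenCV 4.12 (cv2) and the standard library are available. Lean on these libraries where they do the work, as an engineer would, in place of code of your own. Each camera call takes 0.05 s, during which the arm holds its last target.

### The job

Make ready for the next cast: on the mould stand, lower the larger graphite half down the post until it sits fully home on the plate, then the smaller half down onto it, without dropping them. Then take the melting pot's sprung cover by its handle, raise it clearly past its balance point so that the springs carry it, ease it back, and finish still holding the handle, with the cover at rest just below the balance point (within about ten degrees of it), so that I can charge the pot and it would fall shut if you let go. Do not let the cover fly open to its stop or slam, and leave the other things on the bench where they are.

Things in the scene. Friction and masses are not known exactly. Their poses are not given: they have to be found in the camera images.
- lower_half: Lower mould half: dark graphite ring, outer diameter 60 mm, height 28 mm, bore 19 mm right through, six dark 12 mm cavities in its top face, about 0.13 kg. Lies flat on the bench, right way up. Origin: centre of its underside, z up the bore. The larger ring; it goes on first. The two rings may have swapped places from one start to the next.
- upper_half: Upper mould half: dark graphite ring, outer diameter 47 mm, height 24 mm, bore 19 mm right through, six small 4 mm pouring holes in its top face, about 0.065 kg. Lies flat on the bench, right way up. Origin: centre of its underside, z up the bore. The smaller ring; it goes on second and rests on the lower half's top face, 28 mm above the seat.
- stand_seat (a point): Where the axis of the mould stand's post meets the top of its plate, 12 mm above the bench, z up: the lower half is home when its origin is here. The stand is fixed: a steel plate 90 x 90 x 12 mm on the bench with one upright steel post, 16 mm in diameter up to 48 mm above the plate, then a nose tapering to 6 mm at the tip, 60 mm above the plate. Place and yaw vary.
- cover (a joint): Angle of the melting pot's sprung cover, rad: 0 shut (as it starts), growing as its free edge rises, hard stop at 1.45. Torsion springs take part of its weight. Balance point at 1.00 rad (57 degrees): below it the cover falls shut if let go, above it the springs carry it open. Force at the handle: about 2.8 N to lift it from shut, 0.7 N at 0.9 rad, 0.7 N the other way at 1.1 rad.
- cover_hinge (a point): Middle of the cover's hinge axis, on the pot's far side, 136 mm above the bench; y axis along the hinge pin. Turns with the cover: at joint 0 its x axis is level and points from the handle to the hinge. The steel cover is 18 mm thick and 190 mm wide, in the plane of the hinge axis; its free edge is 176 mm from that axis.
- cover_handle (a point): The cover's handle: round black bar (the solid cover_c1), diameter 16 mm, 100 mm long, parallel to the hinge pin, 216 mm from the hinge axis in the cover's plane, on two thin steel end arms ahead of the cover's free edge (32 mm free between bar and edge for a finger). Origin: middle of the bar's axis, 136 mm above the bench when shut; y axis along the bar. It can turn between the finger pads.
- pot: The melting pot, fixed to the bench: grey sheet-steel box 175 mm deep, 200 mm wide, 125 mm high, the cover and its handle on top, the handle towards the robot. Origin: centre of its underside, x axis from the handle to the hinge. Place and yaw vary.
- sinker_a: Bystander: polished lead sinker, bell shaped, 36 mm across, 47 mm high. Origin: centre of its underside.
- sinker_b: Bystander: a second such sinker.
- ingot_a: Bystander: lead ingot 92 x 42 x 23 mm. Origin: centre of its underside.
- ingot_b: Bystander: a second such ingot.
- crucible: Bystander: white ceramic crucible, 68 mm across, 52 mm high. Origin: centre of its underside.
- spatula: Bystander: steel spatula with a dark wooden handle, 240 mm long, blade 65 mm wide, lying flat. Origin: its middle, on the bench.
- flux_tin: Bystander: round aluminium tin, 58 mm across, 45 mm high. Origin: centre of its underside.
Things that resemble listed ones, but are neither listed nor needed, are in the scene too. Leave any purple or turquoise look-alike of the upper_half alone.

How it is judged (in metres and radians):
On the way, in this order (a step that is already met when the one before it is completed fails the run):
1. the larger half is home on the stand's plate, the smaller one not yet on the post (z of lower_half in the frame of stand_seat between -0.004 and 0.004 m and horizontal distance between lower_half and stand_seat below 0.004 m and angle between lower_half's own z axis and vertical below 0.08 rad and horizontal distance between upper_half and stand_seat above 0.03 m), for 0.2 s.
2. the smaller half is home on the larger one (z of lower_half in the frame of stand_seat between -0.004 and 0.004 m and horizontal distance between each of lower_half, upper_half and stand_seat below 0.004 m and angle between each of lower_half, upper_half's own z axis and vertical below 0.08 rad and z of upper_half in the frame of stand_seat between 0.024 and 0.032 m), for 0.2 s.
3. the cover is raised past its balance point (1.04 rad or more), by its handle (value of joint cover above 1.04 rad and contact force between the fingers and cover_c1 above 0.1 N), for 0.1 s.
At the end, for the whole second after the job is handed in: Both halves home on the post, larger below (4 mm in height, 4 mm sideways, level within 0.08 rad), and released; fingers hold the handle (over 0.15 N) with the cover at rest (under 0.1 rad/s) between 0.80 and 0.985 rad, just below its balance point of 1.00 rad (all of step 2 and contact force between the fingers and lower_half below 0.1 N and contact force between the fingers and upper_half below 0.1 N and value of joint cover between 0.8 and 0.985 rad and velocity of joint cover between -0.1 and 0.1 rad/s and contact force between the fingers and cover_c1 above 0.15 N); the arm keeps its last pose, push and grip.
It fails at once if a mould half is dropped down the post (faster than 0.45 m/s) ((horizontal distance between lower_half and stand_seat below 0.012 m and z of lower_half in the frame of stand_seat below 0.055 m and linear speed of lower_half above 0.45 m/s) or (horizontal distance between upper_half and stand_seat below 0.012 m and z of upper_half in the frame of stand_seat below 0.055 m and linear speed of upper_half above 0.45 m/s)).
It fails at once if the cover flies open towards its stop (above 1.38 rad) (value of joint cover above 1.38 rad).
It fails at once if the cover falls or is slammed (closing faster than 1.5 rad/s) (velocity of joint cover below -1.5 rad/s).
It fails at once if a bystander is moved by more than 20 mm (distance of any of sinker_a, sinker_b, ingot_a, ingot_b, crucible, spatula, flux_tin from where it was at the start of the episode above 0.02 m).
It also fails if it takes over 69 s, if anything falls off the work surface, if the arm or the gripper's body presses on something with over 40 N, if the wrist force passes 120 N, or if a joint passes its speed limit or range.

## Working session

There is one attempt and no reset: what is moved stays moved. The work goes in short steps, Python scripts to look and compute and a tool call to move; the robot and the scene stay as the last step left them, time stands still between calls to the robot, and variables do not carry over. Pictures are saved under pics/ and viewed, and the job is handed in when it is done.

Besides the shell and the picture viewer there is one more tool, called after "Emit:" by a JSON object that holds its "name" and its "arguments". jog_arm: Moves the arm, as the interface text tells. Its arguments: {"type":"object","properties":{"deltas":{"type":"array"},"squeeze":{"type":"number"}},"required":["deltas"]}

```bash
mkdir -p pics
cat > h.py <<'E'
import numpy as np, cv2
from rig import manip
def cam(n):
    m=manip.camera_model(n); f=210/np.tan(np.radians(m['fov_y'])/2)
    return m,f,np.array(m['camera_from_world'])
def snap(n,tag):
    p,d=manip.get_image(n); cv2.imwrite(f'pics/{tag}.png',p[:,:,::-1]); np.save(f'pics/{tag}.npy',d); return p,d
def px(n,d,u,v):
    m,f,T=cam(n); z=d[int(round(v)),int(round(u))]
    return w(n,u,v,z)
def w(n,u,v,z):
    m,f,T=cam(n)
    c=np.array([(u-m['cx'])*z/f,(v-m['cy'])*z/f,z,1]); return (np.linalg.inv(T)@c)[:3]
def wz(n,u,v,h):
    "intersect ray with plane z=h"
    a=w(n,u,v,1.);b=w(n,u,v,1000.); t=(h-a[2])/(b[2]-a[2]); return a+t*(b-a)
def pj(n,P):
    m,f,T=cam(n); c=T@np.append(P,1); return c[0]/c[2]*f+m['cx'],c[1]/c[2]*f+m['cy']
E
python3 - <<'E'
from h import *
print(manip.get_state())
for n in('scene','top'): snap(n,n+'0'); print(manip.camera_model(n))
E
```

```text
{'time_s': 0.0, 'q': array([-1.25325631,  0.69000992, -0.19452982,  1.56637017,  0.15727806,
        0.90248895, -0.21509607]), 'joint_velocities': array([-0.0001216 ,  0.00091162,  0.00063054,  0.00032215,  0.00060871,
        0.00025348,  0.00044406]), 'tau': array([-2.75579378e-04, -5.39599729e+01, -1.26694053e+00, -1.58547199e+01,
        9.03456530e-03,  9.37439123e-03, -3.44417529e-06]), 'eef_pos': array([174.81684223, 599.36189568, 230.46129448]), 'tcp_rot': array([-4.44041149e-01, -3.10989016e+00,  2.95162818e-03]), 'force': array([ 0.01503279,  0.27058669, -0.46795614]), 'wrist_torque': array([-0.04540915,  0.03181338, -0.00823991]), 'width': 85.19515629057828}
{'fov_y': 48.064092334509795, 'cx': 277.67797467734925, 'cy': 204.0267675364569, 'camera_from_world': array([[-5.23233444e-01,  8.52080395e-01,  1.36294927e-02,
         3.15071004e+02],
       [ 5.21912445e-01,  3.33049785e-01, -7.85293092e-01,
        -2.29942094e+02],
       [-6.73672148e-01, -4.03778207e-01, -6.18974148e-01,
         1.69342376e+03],
       [ 0.00000000e+00,  0.00000000e+00,  0.00000000e+00,
         1.00000000e+00]])}
{'fov_y': 55.418489657750754, 'cx': 274.3617643804146, 'cy': 207.2509534329749, 'camera_from_world': array([[-7.54859794e-03, -9.99945764e-01, -7.17553589e-03,
         3.36540994e+00],
       [-9.97041220e-01,  8.07522379e-03, -7.64434223e-02,
         5.70963858e+02],
       [ 7.64972204e-02,  6.57726440e-03, -9.97048101e-01,
         1.30716615e+03],
       [ 0.00000000e+00,  0.00000000e+00,  0.00000000e+00,
         1.00000000e+00]])}
```

View pics/top0.png

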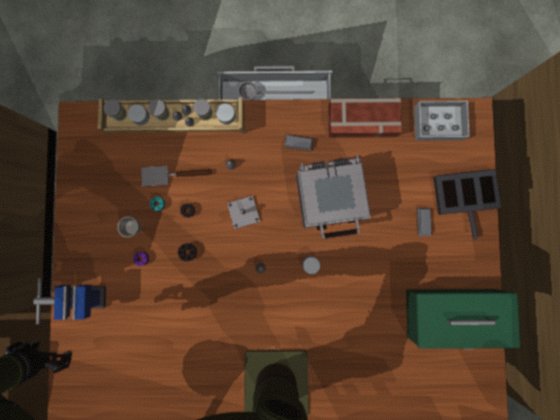

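View pics/scene0.png

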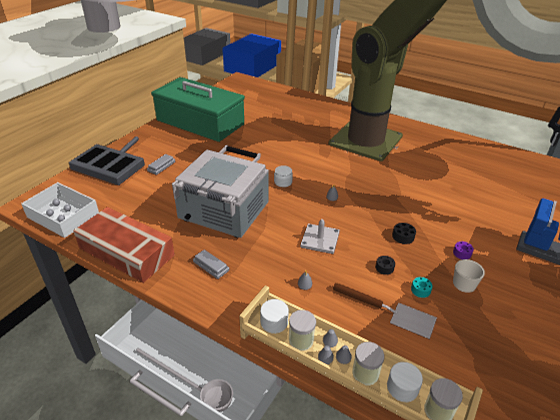

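Top view: rings near (188,252) and (188,210), the stand near (244,211), the pot near (335,193) with its handle near (340,233), and the purple and turquoise look-alikes at (141,258) and (157,203). I'll enlarge.

Run:
```python
import cv2,numpy as np
p=cv2.imread('pics/top0.png'); a=p[185:275,120:270]; cv2.imwrite('pics/c1.png',np.clip(cv2.resize(a,None,fx=5.2,fy=5.2,interpolation=2)*1.6,0,255).astype('u1'))
a=p[145:250,280:390]; cv2.imwrite('pics/c2.png',np.clip(cv2.resize(a,None,fx=5.6,fy=5.6,interpolation=2)*1.6,0,255).astype('u1'))
p=cv2.imread('pics/scene0.png'); a=p[205:300,290:440]; cv2.imwrite('pics/c3.png',np.clip(cv2.resize(a,None,fx=5.2,fy=5.2,interpolation=2)*1.3,0,255).astype('u1'))
```

```text
(no output)
```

View pics/c1.png

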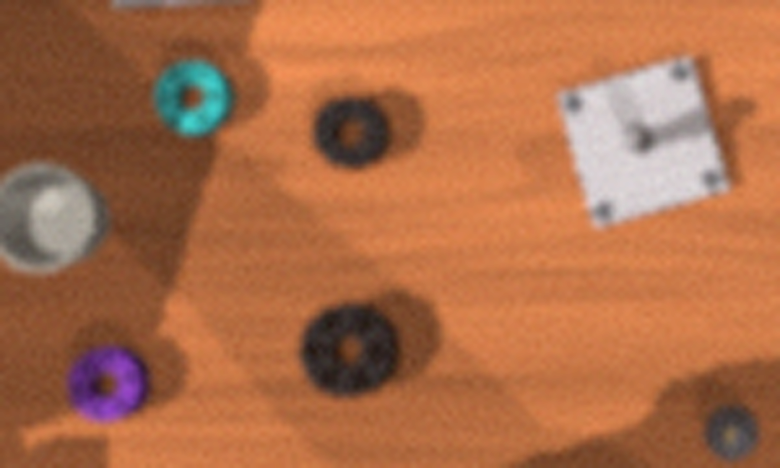

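View pics/c2.png

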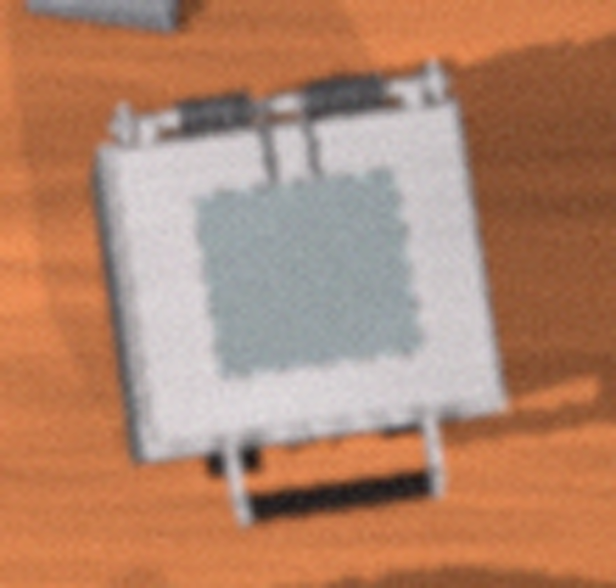

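View pics/c3.png

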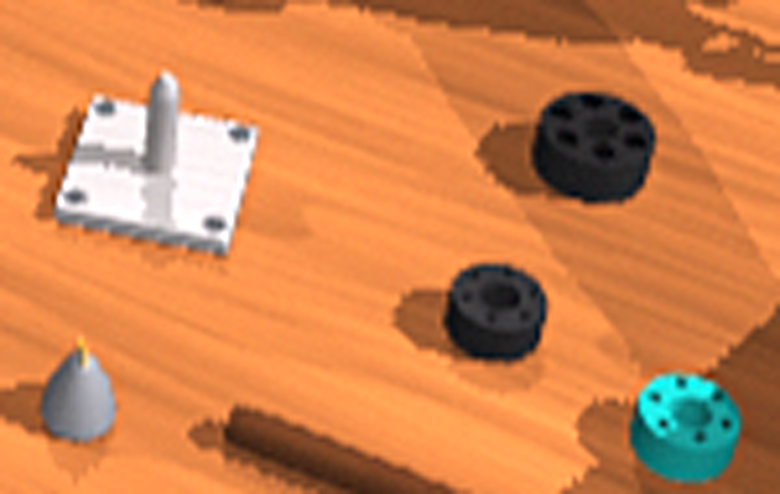

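```bash
cat >> h.py <<'E'
def cloud(n,d,u0,u1,v0,v1):
    U,V=np.meshgrid(np.arange(u0,u1),np.arange(v0,v1)); Z=d[v0:v1,u0:u1]
    m,f,T=cam(n); c=np.stack([(U-m['cx'])*Z/f,(V-m['cy'])*Z/f,Z,np.ones_like(Z)],-1)
    return (c@np.linalg.inv(T).T)[...,:3],U,V
E
python3 - <<'E'
from h import *
import cv2
src=lambda x,y,s,u0,v0:((x+.5)/s-.5+u0,(y+.5)/s-.5+v0)
for nm,x,y,h in [('big',351,349,28),('small',352,132,24),('plate',644.5,140.5,12),('c',558,92,12),('c',692,55,12),('c',730,187,12),('c',598,228,12)]:
    print(nm,wz('top',*src(x,y,5.2,120,185),h).round(1))
for nm,x,y,h in [('hL',250,507,138),('hR',435,483,138),('cov',[98,152],0,145)]:
    if nm!='cov': print(nm,wz('top',*src(x,y,5.6,280,145),h).round(1))
for nm,x,y in [('fl',135,460),('fr',503,408),('bl',100,145),('br',455,100)]: print(nm,wz('top',*src(x,y,5.6,280,145),145).round(1))
for nm,x,y,h in [('big bore',602,127,28),('small bore',501,296,24),('c',93,97,12),('c',258,128,12),('c',228,243,12),('c',57,213,12),('tip',166,75,72)]:
    print('scene',nm,wz('scene',*src(x,y,5.2,290,205),h).round(1))
d=np.load('pics/top0.npy'); ds=np.load('pics/scene0.npy')
# depth
for nm,b,lo,hi in [('big',(172,204,236,268),20,36),('small',(174,202,197,224),16,32),('plate',(222,266,190,234),7,17),('table',(200,220,230,260),-20,20)]:
    P,U,V=cloud('top',d,*b); k=(P[...,2]>lo)&(P[...,2]<hi); q=P[k]
    print('top depth',nm,q.mean(0).round(1),k.sum(),((q.max(0)+q.min(0))/2).round(1))
for nm,b,lo,hi in [('big',(385,422,215,250),24,32),('small',(368,402,248,280),20,28),('plate',(295,345,220,260),8,16),('post',(310,330,210,245),40,80)]:
    P,U,V=cloud('scene',ds,*b); k=(P[...,2]>lo)&(P[...,2]<hi); q=P[k]
    print('scene depth',nm,q.mean(0).round(1),k.sum(),((q.max(0)+q.min(0))/2).round(1))
P,U,V=cloud('top',d,315,365,215,245); k=(P[...,2]>130)&(P[...,2]<150)&(V>228); q=P[k]; print(len(q)); print(q[:,2].max(), q.mean(0), (q.max(0)+q.min(0))/2)
E
```

```text
big [426.3 286.7  28. ]
small [564.1 288.2  24. ]
plate [557.9 102.3  12. ]
c [589.7 158.   12. ]
c [613.   71.5  12. ]
c [527.5  47.3  12. ]
c [501.9 132.2  12. ]
hL [ 476.6 -151.5  138. ]
hR [ 488.7 -251.2  138. ]
fl [502.2 -89.5 145. ]
fr [ 528.5 -287.2  145. ]
bl [672.9 -72.8 145. ]
br [ 695.8 -265.5  145. ]
scene big bore [423.9 294.7  28. ]
scene small bore [564.5 294.7  24. ]
scene c [528.1  51.6  12. ]
scene c [503.4 137.2  12. ]
scene c [590.3 162.4  12. ]
scene c [617.1  79.6  12. ]
scene tip [556.7 105.5  72. ]
top depth big [424.5 289.6  26.6] 236 [423.7 289.8  27.6]
top depth small [563.4 290.3  22.3] 132 [562.6 290.2  22.1]
top depth plate [556.1 103.2  11.1] 630 [551.7 104.4  12. ]
top depth table [449.  218.   -1.1] 596 [449.1 218.2  -1.3]
scene depth big [428.3 293.7  27.2] 241 [427.2 293.5  27.8]
scene depth small [567.6 294.3  23.3] 175 [567.1 294.6  23.7]
scene depth plate [564.  108.8  11.3] 687 [561.  107.3  11.9]
scene depth post [563.  108.2  56.6] 60 [561.6 106.7  56.7]
212
149.1757133975384 [ 481.92704684 -196.4046646   141.14597664] [ 481.48305178 -198.77724046  140.63170029]
```

```bash
cat >> h.py <<'E'
from scipy.spatial.transform import Rotation as Ro
def st():
    s=manip.get_state(); R=Ro.from_rotvec(s['tcp_rot']).as_matrix(); return s,R
def go(x,y,z,jaw=None):
    "tool deltas from measured pose to world target"
    s,R=st(); D=np.array([x,y,z])-s['eef_pos']
    print('t',round(s['time_s'],2),'pos',s['eef_pos'].round(1),'F',s['force'].round(1),'w',round(s['width'],1)); print('delta',(R.T@D).round(1),'dist',np.linalg.norm(D).round(0),'tooly ang',np.degrees(np.arctan2(R[1,1],R[0,1])).round(1))
E
python3 -c "
from h import *
go(425,290,120); print(st()[1].round(3))"
```

```text
t 0.1 pos [174.9 599.4 230.6] F [ 0.3 -0.   0.8] w 85.7
delta [-326.7 -226.9  111. ] dist 413.0 tooly ang 73.7
[[-0.96   0.28  -0.   ]
 [ 0.28   0.96  -0.002]
 [-0.    -0.002 -1.   ]]
```

Emit:
{"name": "jog_arm", "arguments": {"deltas": [0, -327, -227, 110, 0, 0, -327, -227, 110, 0, 0, -327, -227, 110, 0, 0, -327, -227, 110, 0, 0, -327, -227, 110, 0], "squeeze": 20}}

```text
time_s: 0.52
eef_pos: [302.0, 442.1, 175.2]
tcp_rot: [-0.443, -3.11, 0.001]
force: [1.1, 0.1, -0.0]
width: 85.3
```

```bash
python3 -c "
from h import *
go(425,290,110)"
```

```text
t 0.52 pos [302.  442.1 175.2] F [ 1.1  0.1 -0. ] w 85.3
delta [-160.6 -111.7   65.3] dist 206.0 tooly ang 73.8
```

Emit:
{"name": "jog_arm", "arguments": {"deltas": [0, -161, -112, 62, 0, 0, -161, -112, 62, 0, 0, -161, -112, 62, 0, 0, -161, -112, 62, 0, 0, -161, -112, 62, 0]}}

```text
time_s: 0.93
eef_pos: [425.5, 289.1, 113.0]
tcp_rot: [-0.445, -3.11, 0.001]
force: [1.2, -0.7, -0.1]
width: 85.2
```

Emit:
{"name": "jog_arm", "arguments": {"deltas": [0, 0, 0, 0, 0, 0, 0, 0, 0, 0]}}

```text
time_s: 1.1
eef_pos: [425.8, 288.0, 112.8]
tcp_rot: [-0.454, -3.108, 0.004]
force: [-0.8, 1.0, 0.6]
width: 85.5
```

```bash
python3 -c "
from h import *
p,d=snap('scene','s1');p2,d=snap('top','t1')
go(425,290,2)
a=p[160:280,360:460]; b=p2[215:290,150:225]
import cv2
a=cv2.resize(a,(480,576),interpolation=2); b=cv2.resize(b,(320,320),interpolation=2); c=np.zeros((576,800,3),'u1'); c[:,:480]=a; c[:320,480:]=b; cv2.imwrite('pics/c4.png',c[:,:,::-1])
"
```

```text
t 1.2 pos [424.  292.3 113.8] F [-0.5 -0.7  0.6] w 85.3
delta [ -1.7  -2.1 111.8] dist 112.0 tooly ang 73.8
```

View pics/c4.png

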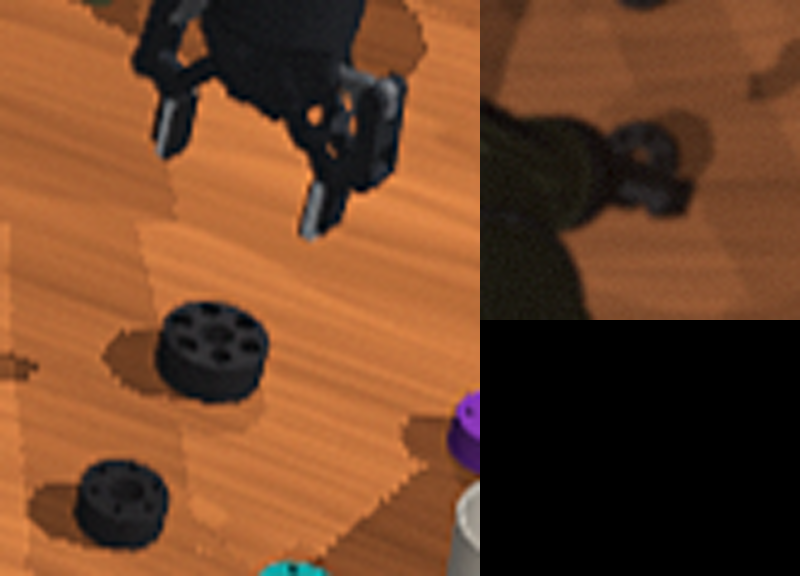

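```bash
python3 -c "
from h import *
s,R=st(); print(s['eef_pos'])
for sg in(-1,1): print(pj('scene',s['eef_pos']+R@np.array([0,sg*43,-13])))
print(wz('scene',410,200,126.), pj('scene',[425,290,28]))
"
```

```text
[423.98810037 292.31579574 113.795663  ]
(np.float64(397.7409634491285), np.float64(192.26865401192956))
(np.float64(425.69946263335913), np.float64(207.64274873807625))
[425.73665073 289.23713392 126.        ] (np.float64(403.56252507434397), np.float64(228.6229123922562))
```

Emit:
{"name": "jog_arm", "arguments": {"deltas": [0, -1, -1, 40, 0, 0, -1, -1, 80, 0, 0, -1, -1, 111, 0, 0, -1, -1, 111, 0, 0.15, -1, -1, 111, 0]}}

```text
time_s: 1.62
eef_pos: [423.3, 291.3, 2.2]
tcp_rot: [-0.439, -3.108, 0.002]
force: [0.6, -0.6, 0.9]
width: 75.8
```

Emit:
{"name": "jog_arm", "arguments": {"deltas": [0.35, 0, 0, 0, 0, 0.35, 0, 0, 0, 0, 0.35, 0, 0, 0, 0, 0.35, 0, 0, 0, 0, 0.35, 0, 0, 0, 0]}}

```text
time_s: 2.03
eef_pos: [426.0, 291.5, 4.9]
tcp_rot: [0.443, 3.108, 0.006]
force: [-0.8, 1.5, 9.6]
width: 60.0
```

```bash
python3 -c "
from h import *
p,d=snap('scene','s2');p2,d=snap('top','t2')
go(425,290,2)
a=p[180:300,360:460]; b=p2[215:290,150:225]
import cv2
a=cv2.resize(a,(480,576),interpolation=2); b=cv2.resize(b,(320,320),interpolation=2); c=np.zeros((576,800,3),'u1'); c[:,:480]=a; c[:320,480:]=b; cv2.imwrite('pics/c5.png',c[:,:,::-1])
"
```

```text
t 2.13 pos [426.  291.4   4.9] F [-1.3  1.   9.9] w 60.0
delta [ 0.6 -1.7  2.9] dist 3.0 tooly ang 73.8
```

View pics/c5.png

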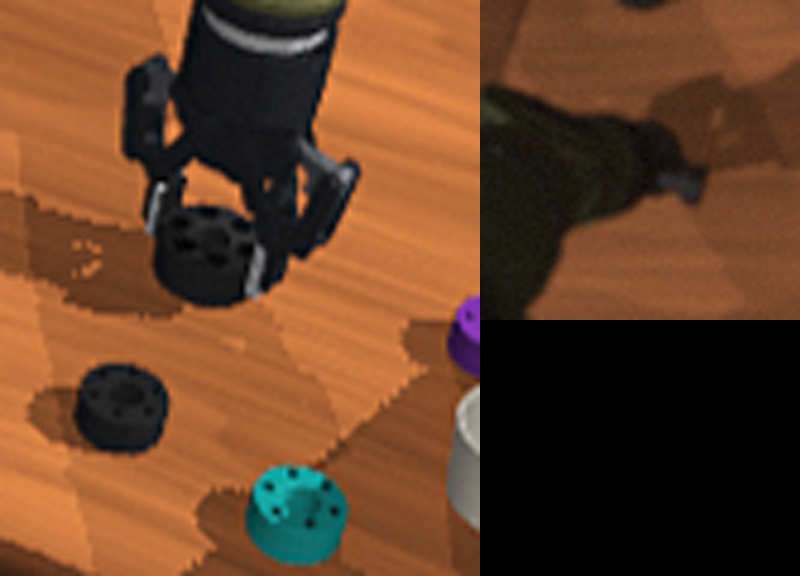

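Emit:
{"name": "jog_arm", "arguments": {"deltas": [0.05, 0, 0, -2, 0, 0.05, 0, 0, -2, 0, 0.05, 0, 0, -2, 0, 0.05, 0, 0, -2, 0.12, 0.05, 0, 0, -2, 0.24]}}

```text
time_s: 2.55
eef_pos: [425.4, 289.9, 5.0]
tcp_rot: [0.823, 3.032, 0.0]
force: [-0.1, 0.6, -0.2]
width: 81.2
```

Emit:
{"name": "jog_arm", "arguments": {"deltas": [0.05, 0, 0, 0, 0.7, 0.05, 0, 0, 0, 0.7, 0.05, 0, 0, 0, 0.7, 0.05, 0, 0, 0, 0.7, 0.05, 0, 0, 0, 0.7]}}

```text
time_s: 2.97
eef_pos: [425.3, 289.9, 4.8]
tcp_rot: [1.715, 2.632, 0.0]
force: [-0.3, 0.7, -0.6]
width: 81.0
```

Emit:
{"name": "jog_arm", "arguments": {"deltas": [0.05, 0, 0, 0, 0.7, 0.05, 0, 0, 0, 0.7, 0.05, 0, 0, 0, 0.7, 0.05, 0, 0, 0, 0.7, 0.05, 0, 0, 0, 0.7]}}

```text
time_s: 3.38
eef_pos: [425.3, 290.0, 4.9]
tcp_rot: [-2.441, -1.977, -0.0]
force: [0.1, 0.5, 0.7]
width: 81.0
```

```bash
python3 -c "
from h import *
go(425,290,2)
"
```

```text
t 3.38 pos [425.3 290.    4.9] F [0.1 0.5 0.7] w 81.0
delta [-0.1 -0.3  2.9] dist 3.0 tooly ang -12.0
```

Emit:
{"name": "jog_arm", "arguments": {"deltas": [0.35, 0, 0, 0, 0, 0.35, 0, 0, 0, 0, 0.35, 0, 0, 0, 0, 0.4, 0, 0, 0, 0, 0.4, 0, 0, 0, 0], "squeeze": 30}}

```text
time_s: 3.8
eef_pos: [425.4, 290.1, 5.2]
tcp_rot: [-2.433, -1.988, -0.001]
force: [-0.4, -0.8, 6.1]
width: 58.8
```

```bash
python3 -c "
from h import *
go(425,290,110)
"
```

```text
t 3.8 pos [425.4 290.1   5.2] F [-0.4 -0.8  6.1] w 58.8
delta [-1.000e-01 -4.000e-01 -1.048e+02] dist 105.0 tooly ang -11.5
```

Emit:
{"name": "jog_arm", "arguments": {"deltas": [0.4, 0, 0, -35, 0, 0.4, 0, 0, -70, 0, 0.4, 0, 0, -110, 0, 0.4, 0, 0, -110, 0, 0.4, 0, 0, -110, 0]}}

```text
time_s: 4.22
eef_pos: [426.3, 290.8, 116.5]
tcp_rot: [2.433, 1.987, 0.007]
force: [0.5, 0.3, -1.7]
width: 58.4
```

```bash
python3 -c "
from h import *
go(558.5,104,115)
"
```

```text
t 4.22 pos [426.3 290.8 116.5] F [ 0.5  0.3 -1.7] w 58.4
delta [-156.6  166.8    1.5] dist 229.0 tooly ang -11.5
```

Emit:
{"name": "jog_arm", "arguments": {"deltas": [0.4, -28, 30, 0, 0, 0.4, -55, 59, 0, 0, 0.4, -83, 88, 0, 0, 0.4, -110, 117, 0, 0, 0.4, -130, 139, 0, 0]}}

```text
time_s: 4.63
eef_pos: [535.7, 130.4, 113.0]
tcp_rot: [2.436, 1.983, -0.005]
force: [1.4, 0.5, -0.9]
width: 58.5
```

Emit:
{"name": "jog_arm", "arguments": {"deltas": [0.4, -16, 17, 0, 0, 0.4, -26, 28, 0, 0, 0.4, -26, 28, 0, 0, 0.4, -26, 28, 0, 0]}}

```text
time_s: 4.97
eef_pos: [556.2, 102.8, 113.1]
tcp_rot: [-2.435, -1.983, 0.004]
force: [0.1, -0.1, -2.1]
width: 58.7
```

```bash
python3 -c "
from h import *
p,d=snap('scene','s3');p2,d=snap('top','t3')
go(558.5,104,115)
s,R=st(); print(s['tcp_rot'])
import cv2
a=p[150:270,280:380]; b=p2[175:250,200:275]
a=cv2.resize(a,(480,576),interpolation=2); b=cv2.resize(b,(320,320),interpolation=2); c=np.zeros((576,800,3),'u1'); c[:,:480]=a; c[:320,480:]=b; cv2.imwrite('pics/c6.png',c[:,:,::-1])
"
```

```text
t 5.07 pos [555.6 105.2 113.6] F [ 0.2  1.  -1.1] w 58.5
delta [-0.6  3.1 -1.4] dist 3.0 tooly ang -11.5
[-2.43048668 -1.98616106  0.00312945]
```

View pics/c6.png

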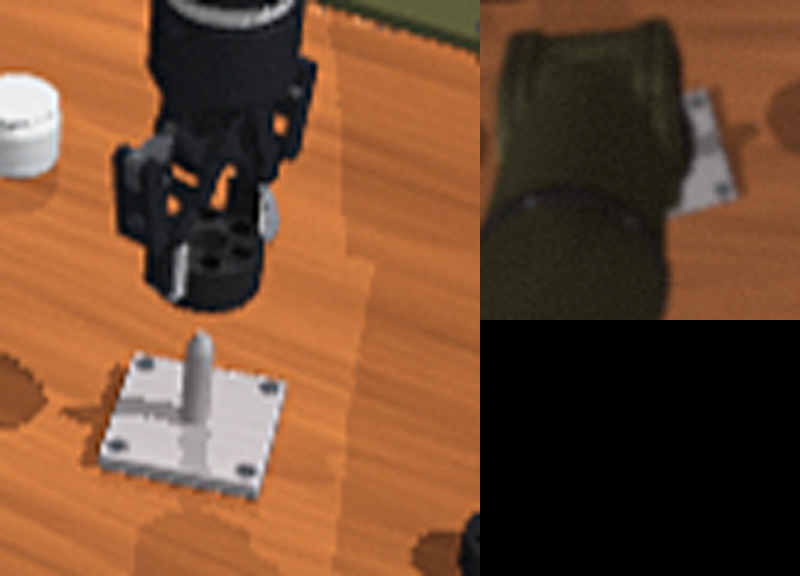

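Run:
```python
from h import *
import cv2
src=lambda x,y:((x+.5)/4.8-.5+280,(y+.5)/4.8-.5+150)
T=wz('scene',*src(201,336),72); print('tip axis',T)
for bx,by in [(212,237),(214,239)]: print('bore at',wz('scene',*src(bx,by),136.6))
for sg in (145,263): print(wz('scene',*src(sg,272),108.6))
print('pred bore crop if aligned',[(np.array(pj('scene',[T[0],T[1],136.6]))-[280,150]+.5)*4.8])
p=cv2.imread('pics/s3.png'); a=p[180:240,300:345]; cv2.imwrite('pics/c7.png',np.clip(cv2.resize(a,None,fx=10,fy=10,interpolation=2)*2.0,0,255).astype('u1'))
```

```text
tip axis [558.88576197 106.4591473   72.        ]
bore at [554.32256629 105.45130967 136.6       ]
bore at [555.29653623 107.13319341 136.6       ]
[567.66389229  74.2761681  108.6       ]
[533.49195885 127.84588415 108.6       ]
pred bore crop if aligned [array([210.24170368, 242.59364106])]
```

View pics/c7.png

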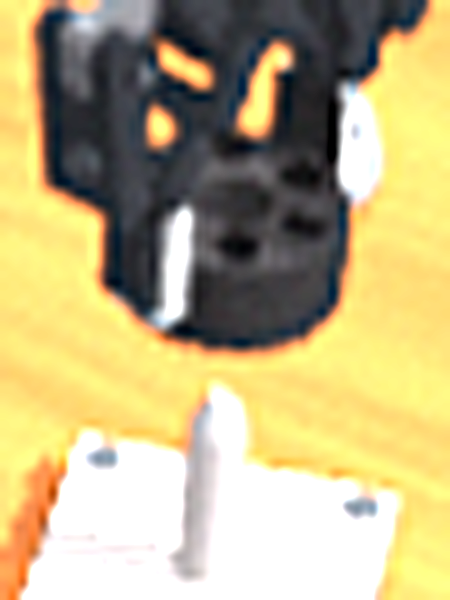

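Run:
```python
from h import *
print(wz('scene',321.75,218.2,72),wz('scene',324.05,199.05,136.6), [manip.get_state()['eef_pos'] for _ in range(2)])
```

```text
[553.41943545 104.42671893  72.        ] [554.20362806 106.18321474 136.6       ] [array([555.56226258, 105.15998108, 113.56728175]), array([555.56226258, 105.15998108, 113.56728175])]
```

Emit:
{"name": "jog_arm", "arguments": {"deltas": [0.4, 0, 0, 0, 0, 0.4, 0, 0, 0, 0, 0.4, 0, 0, 0, 0]}}

```text
time_s: 5.32
eef_pos: [556.7, 104.7, 114.7]
tcp_rot: [-2.433, -1.987, 0.0]
force: [0.0, -0.2, -2.3]
width: 58.6
```

Emit:
{"name": "jog_arm", "arguments": {"deltas": [0.4, 0, 0, 0, 0, 0.4, 0, 0, 0, 0]}}

```text
time_s: 5.48
eef_pos: [557.2, 104.0, 114.9]
tcp_rot: [-2.434, -1.986, -0.0]
force: [0.5, -0.1, -2.3]
width: 58.6
```

```bash
python3 -c "
from h import *
import cv2
ps=[manip.get_image('scene') for _ in range(4)]
p=np.mean([q[0] for q in ps],0); d=np.mean([q[1] for q in ps],0); cv2.imwrite('pics/s4.png',p[:,:,::-1]); np.save('pics/s4.npy',d)
go(558.5,104,115)
a=cv2.resize(p[185:255,290:355],None,fx=8.5,fy=8.5,interpolation=2); cv2.imwrite('pics/c8.png',np.clip(a[:,:,::-1]*1.7,0,255).astype('u1'))
"
```

```text
t 5.68 pos [557.3 103.6 114.9] F [ 0.1 -0.4 -1.2] w 58.9
delta [ 0.6  1.1 -0.1] dist 1.0 tooly ang -11.6[ WARN:0@6.844] global loadsave.cpp:1063 imwrite_ Unsupported depth image for selected encoder is fallbacked to CV_8U.
```

View pics/c8.png

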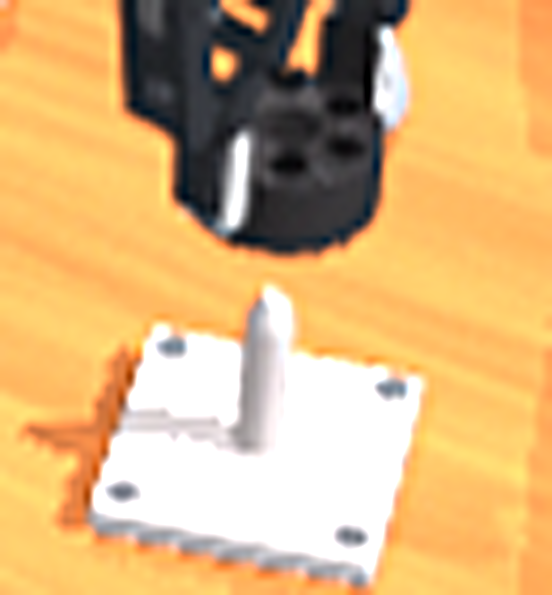

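```bash
python3 -c "
from h import *
print(wz('scene',320.0,236.4,12),wz('scene',323.85,198.8,137.7), wz('scene',290-.5+271/8.5,185-.5+291/8.5,72))
d=np.load('pics/s4.npy')
for nm,b,lo,hi in [('ringtop',(315,340,190,212),130,143),('plate',(295,345,220,260),8,16),('post',(310,330,215,245),40,80)]:
    P,U,V=cloud('scene',d,*b); k=(P[...,2]>lo)&(P[...,2]<hi); q=P[k]
    print('scene depth',nm,q.mean(0).round(1),k.sum(),((q.max(0)+q.min(0))/2).round(1))
"
```

```text
[557.77331128 106.2107114   12.        ] [554.86995301 105.86517613 137.7       ] [555.88032039 104.61846817  72.        ]
scene depth ringtop [557.7 113.7 136.2] 240 [557.2 106.8 136.4]
scene depth plate [563.7 108.7  11.2] 699 [559.6 107.2  12. ]
scene depth post [562.2 107.9  56.7] 62 [542.3 107.1  56.4]
```

Emit:
{"name": "jog_arm", "arguments": {"deltas": [0.4, 0.3, 1.5, 12, 0, 0.4, 0.3, 1.5, 25, 0, 0.4, 0.3, 1.5, 36, 0, 0.4, 0.3, 1.5, 42, 0, 0.4, 0.3, 1.5, 46, 0]}}

```text
time_s: 6.1
eef_pos: [558.1, 103.5, 67.3]
tcp_rot: [-2.434, -1.984, 0.003]
force: [-0.7, -1.5, -1.5]
width: 58.7
```

Emit:
{"name": "jog_arm", "arguments": {"deltas": [0.4, 0, 0, 2, 0, 0.4, 0, 0, 4, 0, 0.4, 0, 0, 6, 0, 0.4, 0, 0, 8, 0]}}

```text
time_s: 6.43
eef_pos: [559.2, 103.7, 61.0]
tcp_rot: [2.435, 1.985, 0.001]
force: [0.5, 0.1, -0.5]
width: 59.0
```

```bash
python3 -c "
from h import *
go(558.5,104,17.2)
"
```

```text
t 6.43 pos [559.2 103.7  61. ] F [ 0.5  0.1 -0.5] w 59.0
delta [ 0.1 -0.7 43.8] dist 44.0 tooly ang -11.6
```

Emit:
{"name": "jog_arm", "arguments": {"deltas": [0.4, 0, 0, 8, 0, 0.4, 0, 0, 16, 0, 0.4, 0, 0, 24, 0, 0.4, 0, 0, 32, 0, 0.4, 0, 0, 36, 0]}}

```text
time_s: 6.85
eef_pos: [558.2, 103.5, 23.3]
tcp_rot: [-2.434, -1.984, 0.002]
force: [-1.4, 0.6, -1.0]
width: 58.6
```

Emit:
{"name": "jog_arm", "arguments": {"deltas": [0.4, 0, 0, 2, 0, 0.4, 0, 0, 4, 0, 0.4, 0, 0, 6, 0, 0.4, 0, 0, 6, 0]}}

```text
time_s: 7.18
eef_pos: [558.8, 103.6, 18.6]
tcp_rot: [-2.435, -1.985, 0.0]
force: [-0.1, 0.6, -2.3]
width: 58.5
```

```bash
python3 -c "
from h import *
go(558.5,104,17.2)
"
```

```text
t 7.18 pos [558.8 103.6  18.6] F [-0.1  0.6 -2.3] w 58.5
delta [ 0.4 -0.4  1.4] dist 1.0 tooly ang -11.6
```

Emit:
{"name": "jog_arm", "arguments": {"deltas": [0.4, 0, 0, 1, 0, 0.4, 0, 0, 2, 0, 0.4, 0, 0, 3, 0, 0.4, 0, 0, 3, 0]}}

```text
time_s: 7.52
eef_pos: [559.1, 103.7, 17.2]
tcp_rot: [2.435, 1.985, 0.001]
force: [-1.8, 0.4, 10.9]
width: 59.0
```

Emit:
{"name": "jog_arm", "arguments": {"deltas": [0.2, 0, 0, -2, 0, 0.05, 0, 0, -2, 0, 0.05, 0, 0, -2, 0, 0.05, 0, 0, -2, 0], "squeeze": 20}}

```text
time_s: 7.85
eef_pos: [558.9, 103.6, 17.8]
tcp_rot: [2.435, 1.985, 0.0]
force: [0.0, -1.0, 0.2]
width: 80.9
```

Emit:
{"name": "jog_arm", "arguments": {"deltas": [0, 0, 0, -25, 0, 0, 0, 0, -60, 0, 0, 0, 0, -90, 0, 0, 0, 0, -90, 0]}}

```text
time_s: 8.18
eef_pos: [562.4, 103.9, 112.7]
tcp_rot: [2.432, 1.981, 0.013]
force: [0.6, -0.3, 0.2]
width: 85.8
```

```bash
python3 -c "
from h import *
import cv2
p,d=snap('scene','s5')
go(564.5,291,100)
a=cv2.resize(p[165:265,290:420],None,fx=6,fy=6,interpolation=2); cv2.imwrite('pics/c9.png',np.clip(a[:,:,::-1]*1.7,0,255).astype('u1'))
"
```

```text
t 8.23 pos [561.1 103.9 110.6] F [-0.4 -0.9 -0.3] w 85.5
delta [183.9 -34.5  10.8] dist 187.0 tooly ang -11.6
```

View pics/c9.png

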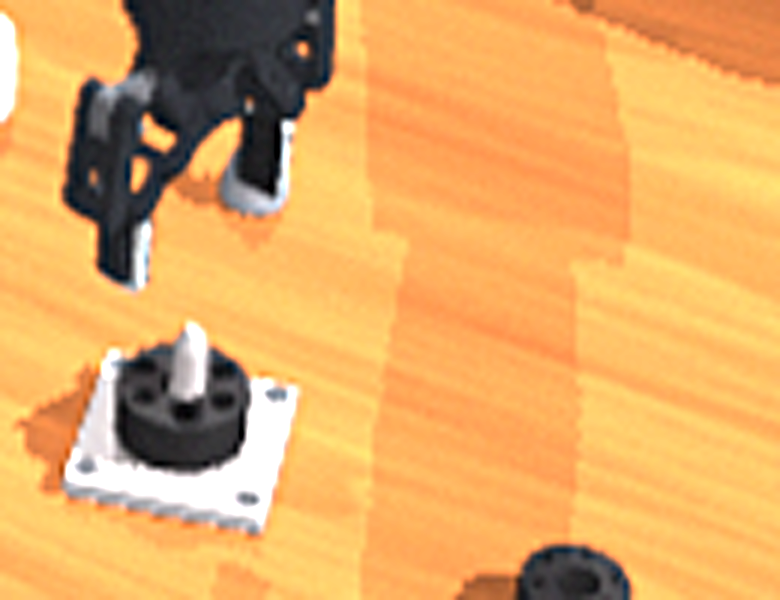

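Emit:
{"name": "jog_arm", "arguments": {"deltas": [0.15, 40, -7, 0, 0, 0.15, 78, -14, 0, 0, 0.15, 118, -21, 0, 0, 0.15, 150, -27, 10, 0, 0.15, 175, -30, 20, 0]}}

```text
time_s: 8.65
eef_pos: [563.3, 285.7, 86.6]
tcp_rot: [-2.429, -1.988, -0.001]
force: [0.3, -0.6, 0.2]
width: 72.5
```

Emit:
{"name": "jog_arm", "arguments": {"deltas": [0.15, 10, -2, 20, 0, 0.15, 10, -2, 30, 0, 0.15, 10, -2, 30, 0, 0.15, 10, -2, 30, 0]}}

```text
time_s: 8.98
eef_pos: [564.2, 288.5, 56.7]
tcp_rot: [2.436, 1.982, -0.006]
force: [0.3, -0.7, -0.2]
width: 72.6
```

```bash
python3 -c "
from h import *
go(564.5,291,3)
print(wz('top',(193.5)/5.2-.5+120,97.5/5.2-.5+185,24))
"
```

```text
t 8.98 pos [564.2 288.5  56.7] F [ 0.3 -0.7 -0.2] w 72.6
delta [ 2.7 -0.2 53.7] dist 54.0 tooly ang -11.7
[587.33516919 390.34588884  24.        ]
```

Emit:
{"name": "jog_arm", "arguments": {"deltas": [0.15, 1, 0, 25, 0, 0.15, 1, 0, 45, 0, 0.15, 1, 0, 53, 0, 0.15, 1, 0, 53, 0, 0.15, 1, 0, 53, 0]}}

```text
time_s: 9.4
eef_pos: [565.7, 291.0, 5.5]
tcp_rot: [2.436, 1.982, 0.0]
force: [-0.2, -0.4, -0.2]
width: 72.7
```

```bash
python3 -c "
from h import *
import cv2
p,d=snap('scene','s6')
go(564.5,291,3)
a=cv2.resize(p[200:300,340:450],None,fx=5.8,fy=5.8,interpolation=2); cv2.imwrite('pics/c10.png',np.clip(a[:,:,::-1]*1.7,0,255).astype('u1'))
"
```

```text
t 9.45 pos [566.2 291.5   6.1] F [-0.2  0.2  0.5] w 72.9
delta [-0.9 -1.5  3.1] dist 4.0 tooly ang -11.7
```

View pics/c10.png

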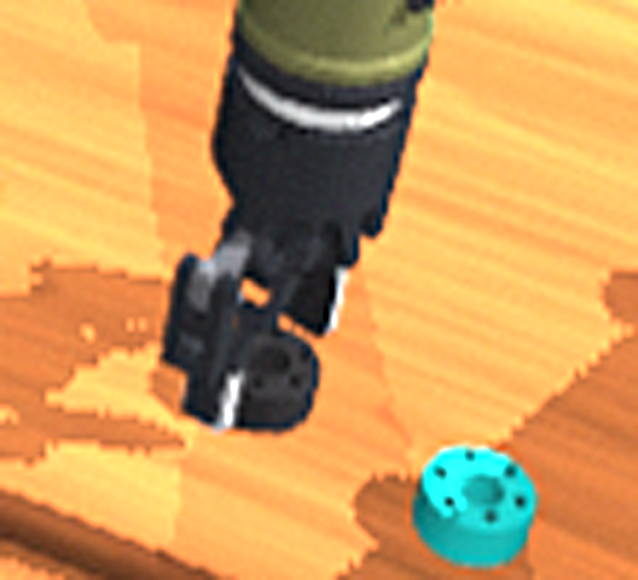

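Emit:
{"name": "jog_arm", "arguments": {"deltas": [0.5, 0, 0, 2, 0, 0.5, 0, 0, 2, 0, 0.5, 0, 0, 2, 0, 0.5, 0, 0, 2, 0, 0.5, 0, 0, 2, 0]}}

```text
time_s: 9.87
eef_pos: [565.6, 292.4, 3.9]
tcp_rot: [2.435, 1.985, 0.002]
force: [-0.2, -0.5, 6.1]
width: 45.8
```

Emit:
{"name": "jog_arm", "arguments": {"deltas": [0.2, 0, 0, 0, 0, 0.2, 0, 0, 0, 0, 0.2, 0, 0, 0, 0, 0.2, 0, 0, 0, -0.12, 0.2, 0, 0, 0, -0.24]}}

```text
time_s: 10.28
eef_pos: [564.7, 292.3, 2.5]
tcp_rot: [2.173, 2.268, -0.001]
force: [0.0, 1.2, -0.1]
width: 68.6
```

Emit:
{"name": "jog_arm", "arguments": {"deltas": [0.2, 0, 0, 0, -0.7, 0.2, 0, 0, 0, -0.7, 0.2, 0, 0, 0, -0.7, 0.2, 0, 0, 0, -0.7, 0.2, 0, 0, 0, -0.7]}}

```text
time_s: 10.7
eef_pos: [564.9, 292.2, 2.6]
tcp_rot: [-1.37, -2.827, 0.0]
force: [0.4, -0.3, -0.1]
width: 68.5
```

Emit:
{"name": "jog_arm", "arguments": {"deltas": [0.2, 0, 0, 0, -0.7, 0.2, 0, 0, 0, -0.7, 0.2, 0, 0, 0, -0.7, 0.2, 0, 0, 0, -0.7, 0.2, 0, 0, 0, -0.7]}}

```text
time_s: 11.12
eef_pos: [564.9, 292.1, 2.6]
tcp_rot: [-0.435, -3.111, 0.0]
force: [0.1, 0.7, -0.6]
width: 68.2
```

```bash
python3 -c "
from h import *
go(564.5,291,3)
"
```

```text
t 11.12 pos [564.9 292.1   2.6] F [ 0.1  0.7 -0.6] w 68.2
delta [ 0.1 -1.1 -0.4] dist 1.0 tooly ang 74.1
```

Emit:
{"name": "jog_arm", "arguments": {"deltas": [0.5, 0, 0, 0, 0, 0.5, 0, 0, 0, 0, 0.5, 0, 0, 0, 0, 0.55, 0, 0, 0, 0, 0.55, 0, 0, 0, 0], "squeeze": 30}}

```text
time_s: 11.53
eef_pos: [565.1, 292.2, 2.9]
tcp_rot: [0.446, 3.109, -0.0]
force: [-0.0, -0.5, 1.5]
width: 45.6
```

Emit:
{"name": "jog_arm", "arguments": {"deltas": [0.55, 0, 0, -35, 0, 0.55, 0, 0, -70, 0, 0.55, 0, 0, -105, 0, 0.55, 0, 0, -125, 0, 0.55, 0, 0, -125, 0]}}

```text
time_s: 11.95
eef_pos: [567.7, 294.2, 132.8]
tcp_rot: [0.445, 3.103, 0.009]
force: [0.7, -0.5, -0.2]
width: 45.4
```

```bash
python3 -c "
from h import *
go(558.9,103.6,125)
"
```

```text
t 11.95 pos [567.7 294.2 132.8] F [ 0.7 -0.5 -0.2] w 45.4
delta [ -45.1 -185.5    6.8] dist 191.0 tooly ang 73.7
```

Emit:
{"name": "jog_arm", "arguments": {"deltas": [0.55, -9, -35, 0, 0, 0.55, -18, -70, 0, 0, 0.55, -27, -105, 0, 0, 0.55, -36, -140, 0, 0, 0.55, -43, -168, 0, 0]}}

```text
time_s: 12.37
eef_pos: [558.1, 115.1, 126.8]
tcp_rot: [-0.448, -3.108, 0.004]
force: [0.2, -0.3, -0.4]
width: 45.4
```

Emit:
{"name": "jog_arm", "arguments": {"deltas": [0.55, -3, -11, 5, 0, 0.55, -4, -15, 10, 0, 0.55, -4, -15, 15, 0, 0.55, -4, -15, 15, 0, 0.55, -4, -15, 15, 0]}}

```text
time_s: 12.78
eef_pos: [558.5, 106.3, 112.2]
tcp_rot: [-0.439, -3.11, -0.003]
force: [0.1, 0.4, -0.1]
width: 45.0
```

Emit:
{"name": "jog_arm", "arguments": {"deltas": [0.55, 0, 0, 0, 0, 0.55, 0, 0, 0, 0, 0.55, 0, 0, 0, 0]}}

```text
time_s: 13.03
eef_pos: [559.0, 104.5, 113.0]
tcp_rot: [0.442, 3.11, 0.001]
force: [-0.6, 0.4, -0.2]
width: 45.9
```

```bash
python3 -c "
from h import *
import cv2
p,d=snap('scene','s7')
go(558.9,103.6,110)
a=cv2.resize(p[165:255,290:360],None,fx=6.5,fy=6.5,interpolation=2); cv2.imwrite('pics/c11.png',np.clip(a[:,:,::-1]*1.7,0,255).astype('u1'))
"
```

```text
t 13.08 pos [559.  104.1 113. ] F [0.2 0.1 0.1] w 45.5
delta [-0.1 -0.5  3. ] dist 3.0 tooly ang 73.8
```

View pics/c11.png

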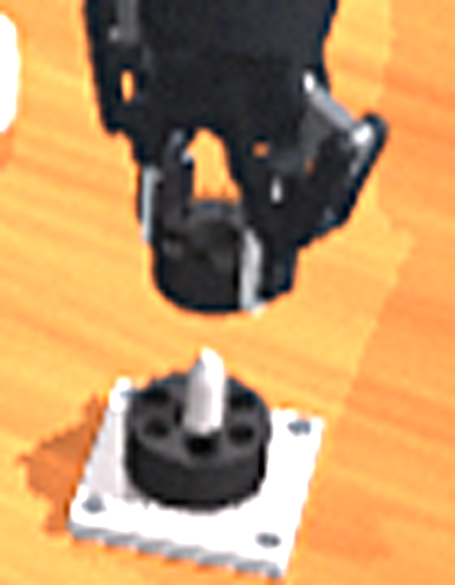

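Emit:
{"name": "jog_arm", "arguments": {"deltas": [0.55, 0, -0.3, 12, 0, 0.55, 0, -0.3, 25, 0, 0.55, 0, -0.3, 35, 0, 0.55, 0, -0.3, 41, 0, 0.55, 0, -0.3, 46, 0]}}

```text
time_s: 13.5
eef_pos: [558.6, 103.5, 66.2]
tcp_rot: [-0.444, -3.11, -0.0]
force: [-0.4, 1.7, 1.9]
width: 45.4
```

Emit:
{"name": "jog_arm", "arguments": {"deltas": [0.55, 0, 0, 4, 0, 0.55, 0, 0, 8, 0, 0.55, 0, 0, 12, 0, 0.55, 0, 0, 16, 0, 0.55, 0, 0, 18, 0]}}

```text
time_s: 13.92
eef_pos: [558.9, 104.8, 48.7]
tcp_rot: [0.442, 3.11, 0.004]
force: [-1.1, 5.2, 3.6]
width: 45.8
```

Emit:
{"name": "jog_arm", "arguments": {"deltas": [0.55, 0, 0, 2, 0, 0.55, 0, 0, 4, 0, 0.55, 0, 0, 5, 0, 0.55, 0, 0, 5, 0]}}

```text
time_s: 14.25
eef_pos: [559.0, 104.9, 43.8]
tcp_rot: [0.442, 3.11, 0.004]
force: [-1.1, 5.2, 0.6]
width: 45.5
```

Emit:
{"name": "jog_arm", "arguments": {"deltas": [0.55, 0, 0.8, 0, 0, 0.55, 0, 1, 1, 0, 0.55, 0, 1, 2, 0, 0.55, 0, 1, 2, 0]}}

```text
time_s: 14.58
eef_pos: [559.0, 104.9, 42.8]
tcp_rot: [0.443, 3.11, 0.001]
force: [-3.5, 4.9, 10.1]
width: 45.4
```

Emit:
{"name": "jog_arm", "arguments": {"deltas": [0.4, 0, 1, -1, 0, 0.2, 0, 1, -2, 0, 0.1, 0, 1, -2, 0, 0.1, 0, 1, -2, 0], "squeeze": 20}}

```text
time_s: 14.92
eef_pos: [559.6, 103.6, 43.6]
tcp_rot: [0.446, 3.109, -0.002]
force: [-0.1, -1.0, -0.1]
width: 76.7
```

Emit:
{"name": "jog_arm", "arguments": {"deltas": [0.1, 0, 0, -25, 0, 0.1, 0, 0, -60, 0, 0.1, 0, 0, -100, 0, 0.1, 0, 0, -140, 0, 0.1, 0, 0, -160, 0]}}

```text
time_s: 15.33
eef_pos: [561.2, 104.9, 208.1]
tcp_rot: [0.445, 3.104, 0.003]
force: [0.4, -0.6, -0.5]
width: 77.1
```

```bash
python3 -c "
from h import *
import cv2
p,d=snap('scene','s8');p2,d=snap('top','t8')
go(482,-200,230)
a=cv2.resize(p[165:265,290:380],None,fx=6,fy=6,interpolation=2); cv2.imwrite('pics/c12.png',np.clip(a[:,:,::-1]*1.7,0,255).astype('u1'))
a=cv2.resize(p2[210:250,305:375],None,fx=11,fy=11,interpolation=2); cv2.imwrite('pics/c13.png',np.clip(a[:,:,::-1]*1.7,0,255).astype('u1'))
a=cv2.resize(p[135:235,170:280],None,fx=6,fy=6,interpolation=2); cv2.imwrite('pics/c14.png',np.clip(a[:,:,::-1]*1.4,0,255).astype('u1'))
"
```

```text
t 15.43 pos [562.1 105.1 207.8] F [-0.3  0.5 -0.6] w 77.1
delta [  -9.1 -315.2  -23.4] dist 316.0 tooly ang 73.7
```

View pics/c12.png

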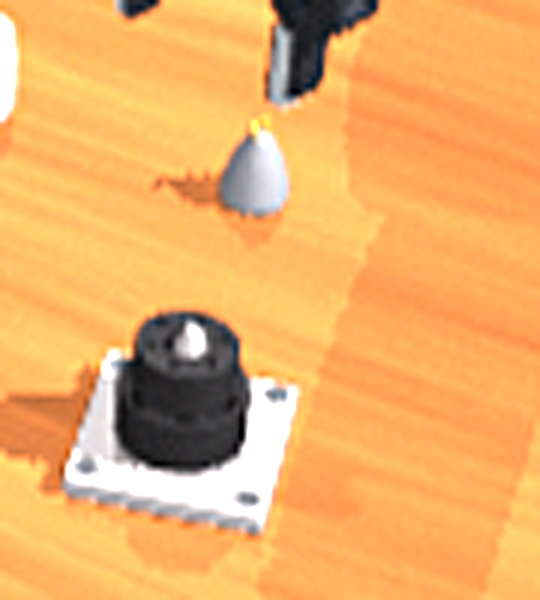

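View pics/c13.png

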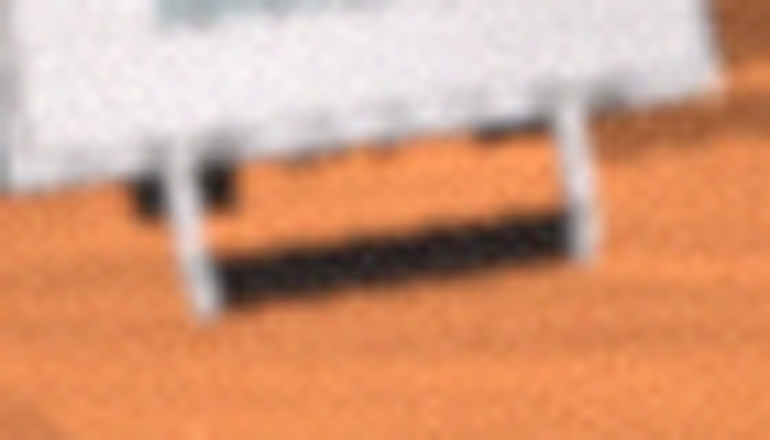

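View pics/c14.png

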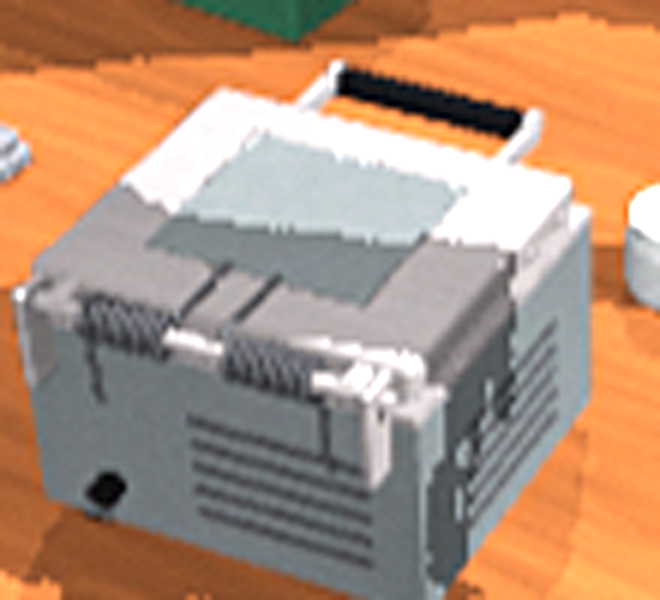

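Run:
```python
from h import *
t=lambda x,y:((x+.5)/11-.5+305,(y+.5)/11-.5+210)
a=wz('top',*t(220,283),138);b=wz('top',*t(572,233),138);print(a,b,(a+b)/2,np.linalg.norm(a-b),np.degrees(np.arctan2(*(a-b)[[1,0]])))
s=lambda x,y:((x+.5)/6-.5+170,(y+.5)/6-.5+135)
a=wz('scene',*s(520,125),138);b=wz('scene',*s(340,84),138);print(a,b,(a+b)/2,np.linalg.norm(a-b),np.degrees(np.arctan2(*(a-b)[[1,0]])))
```

```text
[ 476.14207993 -152.46758683  138.        ] [ 489.07816557 -249.08275301  138.        ] [ 482.61012275 -200.77516992  138.        ] 97.47734427302932 97.62614235188234
[ 477.86965124 -150.4473037   138.        ] [ 494.35720097 -244.4497053   138.        ] [ 486.1134261 -197.4485045  138.       ] 95.43736586097003 99.9482024751155
```

Emit:
{"name": "jog_arm", "arguments": {"deltas": [0.3, -1, -40, -5, 0.12, 0.4, -3, -80, -10, 0.24, 0.5, -4, -120, -15, 0.36, 0.6, -6, -160, -20, 0.48, 0.65, -7, -200, -25, 0.6]}}

```text
time_s: 15.85
eef_pos: [508.5, -91.3, 227.8]
tcp_rot: [-1.352, -2.834, 0.002]
force: [0.5, -0.1, 0.4]
width: 30.0
```

```bash
python3 -c "
from h import *
go(484,-200,230)
"
```

```text
t 15.85 pos [508.5 -91.3 227.8] F [ 0.5 -0.1  0.4] w 30.0
delta [-69.1 -87.5  -2.1] dist 111.0 tooly ang 39.0
```

Emit:
{"name": "jog_arm", "arguments": {"deltas": [0.65, -25, -31, 0, 0.12, 0.65, -48, -62, 0, 0.24, 0.65, -69, -87, 0, 0.36, 0.65, -69, -87, 0, 0.48, 0.65, -69, -87, 0, 0.54]}}

```text
time_s: 16.27
eef_pos: [484.4, -201.2, 227.5]
tcp_rot: [-2.066, -2.365, 0.005]
force: [0.7, 1.3, -0.0]
width: 29.9
```

Emit:
{"name": "jog_arm", "arguments": {"deltas": [0.65, 0, 0, 0, 0, 0.65, 0, 0, 0, 0, 0.65, 0, 0, 0, 0, 0.65, 0, 0, 0, 0]}}

```text
time_s: 16.6
eef_pos: [486.4, -197.0, 228.4]
tcp_rot: [-2.049, -2.38, 0.0]
force: [-0.5, -0.6, -0.4]
width: 29.9
```

```bash
python3 -c "
from h import *
go(484,-200,200)
"
```

```text
t 16.6 pos [ 486.4 -197.   228.4] F [-0.5 -0.6 -0.4] w 29.9
delta [-2.6 -2.8 28.4] dist 29.0 tooly ang 8.5
```

Emit:
{"name": "jog_arm", "arguments": {"deltas": [0.65, -2.5, -2, 20, 0, 0.65, -2.5, -2, 40, 0, 0.65, -2.5, -2, 55, 0, 0.65, -2.5, -2, 55, 0, 0.65, -2.5, -2, 55, 0]}}

```text
time_s: 17.02
eef_pos: [484.6, -199.8, 173.4]
tcp_rot: [-2.05, -2.378, 0.001]
force: [1.2, 0.4, -0.2]
width: 30.0
```

Emit:
{"name": "jog_arm", "arguments": {"deltas": [0.65, 0, 0, 0, 0, 0.65, 0, 0, 0, 0, 0.65, 0, 0, 0, 0]}}

```text
time_s: 17.27
eef_pos: [485.6, -200.4, 174.7]
tcp_rot: [2.051, 2.377, 0.001]
force: [-0.7, -0.0, -0.5]
width: 29.9
```

```bash
python3 -c "
from h import *
import cv2
p,d=snap('scene','s9')
go(484,-200,140)
s,R=st()
for y in(-15,15): print(pj('scene',s['eef_pos']+R@np.array([0,y,0])))
a=cv2.resize(p[120:190,190:280],None,fx=8,fy=8,interpolation=2); cv2.imwrite('pics/c15.png',np.clip(a[:,:,::-1]*1.7,0,255).astype('u1'))
"
```

```text
t 17.32 pos [ 485.5 -200.4  174.6] F [0.5 0.1 0.1] w 29.9
delta [ 0.7 -1.4 34.6] dist 35.0 tooly ang 8.4
(np.float64(242.2844600424982), np.float64(138.1308120793836))
(np.float64(237.52682332177346), np.float64(143.04710967465215))
```

View pics/c15.png

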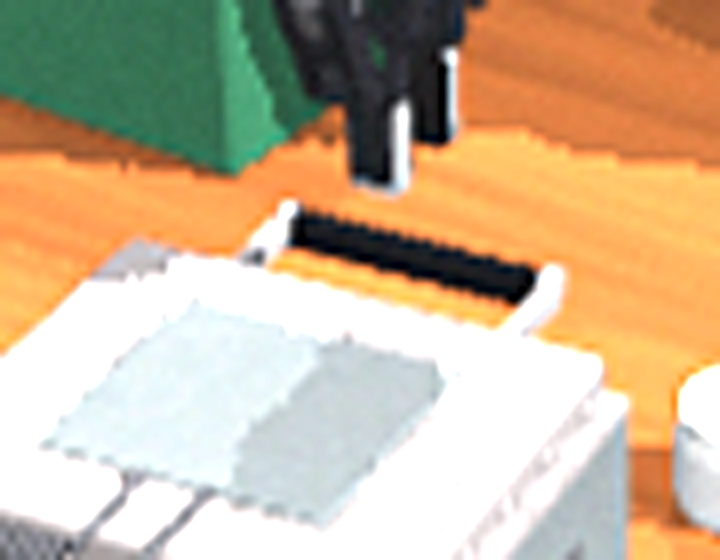

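```bash
python3 -c "
from h import *
print(wz('scene',241.3,151.7,138), pj('scene',[485.5,-200.4,138]))
print(wz('scene',190+394.5/8-.5,120+168/8-.5,174.6))
"
```

```text
[ 484.61903589 -197.7989724   138.        ] (np.float64(240.38635565602917), np.float64(151.57697861358398))
[ 486.85155078 -203.32888131  174.6       ]
```

Emit:
{"name": "jog_arm", "arguments": {"deltas": [0.65, 0, -0.5, 15, 0, 0.65, 0, -0.5, 30, 0, 0.65, 0, -0.5, 42, 0, 0.65, 0, -0.5, 50, 0, 0.65, 0, -0.5, 55, 0]}}

```text
time_s: 17.73
eef_pos: [484.3, -200.2, 118.2]
tcp_rot: [-2.052, -2.378, 0.0]
force: [-0.8, -1.0, -0.3]
width: 29.9
```

Emit:
{"name": "jog_arm", "arguments": {"deltas": [0.7, 0, 0, 0, 0, 0.8, 0, 0, 0, 0, 0.9, 0, 0, 0, 0, 0.9, 0, 0, 0, 0, 0.9, 0, 0, 0, 0], "squeeze": 20}}

```text
time_s: 18.15
eef_pos: [483.8, -200.4, 119.1]
tcp_rot: [-2.053, -2.378, 0.001]
force: [-2.6, 0.0, -0.5]
width: 14.8
```

```bash
python3 -c "
from h import *
go(484,-200,140)
"
```

```text
t 18.15 pos [ 483.8 -200.4  119.1] F [-2.6  0.  -0.5] w 14.8
delta [  0.4   0.2 -20.9] dist 21.0 tooly ang 8.4
```

```bash
python3 -c "
import numpy as np
def rows(a,ts):
    print(a,[(t,round(216*(np.cos(a)-np.cos(t)),1),round(-216*(np.sin(t)-np.sin(a)),1)) for t in ts])
rows(0,[.02,.06,.11,.16,.2]);rows(.2,[.25,.3,.35,.4,.45]);rows(.45,[.5,.55,.6,.65,.7]);rows(.7,[.74,.78,.82,.86,.9]);rows(.9,[.93,.96,.99,1.02,1.05]);rows(1.05,[1.06,1.07,1.08,1.09,1.1]);rows(1.1,[1.08,1.06,1.04,1.02,1.]);rows(1,[.98,.96,.94,.92,.9])
"
```

```text
0 [(0.02, np.float64(0.0), np.float64(-4.3)), (0.06, np.float64(0.4), np.float64(-13.0)), (0.11, np.float64(1.3), np.float64(-23.7)), (0.16, np.float64(2.8), np.float64(-34.4)), (0.2, np.float64(4.3), np.float64(-42.9))]
0.2 [(0.25, np.float64(2.4), np.float64(-10.5)), (0.3, np.float64(5.3), np.float64(-20.9)), (0.35, np.float64(8.8), np.float64(-31.2)), (0.4, np.float64(12.7), np.float64(-41.2)), (0.45, np.float64(17.2), np.float64(-51.0))]
0.45 [(0.5, np.float64(4.9), np.float64(-9.6)), (0.55, np.float64(10.4), np.float64(-18.9)), (0.6, np.float64(16.2), np.float64(-28.0)), (0.65, np.float64(22.5), np.float64(-36.8)), (0.7, np.float64(29.3), np.float64(-45.2))]
0.7 [(0.74, np.float64(5.7), np.float64(-6.5)), (0.78, np.float64(11.6), np.float64(-12.8)), (0.82, np.float64(17.8), np.float64(-18.8)), (0.86, np.float64(24.3), np.float64(-24.5)), (0.9, np.float64(30.9), np.float64(-30.0))]
0.9 [(0.93, np.float64(5.1), np.float64(-4.0)), (0.96, np.float64(10.4), np.float64(-7.7)), (0.99, np.float64(15.8), np.float64(-11.4)), (1.02, np.float64(21.2), np.float64(-14.9)), (1.05, np.float64(26.8), np.float64(-18.2))]
1.05 [(1.06, np.float64(1.9), np.float64(-1.1)), (1.07, np.float64(3.8), np.float64(-2.1)), (1.08, np.float64(5.7), np.float64(-3.1)), (1.09, np.float64(7.6), np.float64(-4.1)), (1.1, np.float64(9.5), np.float64(-5.1))]
1.1 [(1.08, np.float64(-3.8), np.float64(2.0)), (1.06, np.float64(-7.6), np.float64(4.1)), (1.04, np.float64(-11.4), np.float64(6.2)), (1.02, np.float64(-15.1), np.float64(8.4)), (1.0, np.float64(-18.7), np.float64(10.7))]
1 [(0.98, np.float64(-3.6), np.float64(2.4)), (0.96, np.float64(-7.2), np.float64(4.8)), (0.94, np.float64(-10.7), np.float64(7.3)), (0.92, np.float64(-14.2), np.float64(9.9)), (0.9, np.float64(-17.6), np.float64(12.6))]
```

Emit:
{"name": "jog_arm", "arguments": {"deltas": [0.95, 0, 0, -4.3, 0, 0.95, 0, 0.4, -13, 0, 0.95, 0, 1.3, -23.7, 0, 0.95, 0, 2.8, -34.4, 0, 0.95, 0, 4.3, -42.9, 0], "squeeze": 25}}

```text
time_s: 18.57
eef_pos: [487.9, -199.9, 162.7]
tcp_rot: [-2.052, -2.377, 0.001]
force: [-2.4, -1.8, -3.9]
width: 14.9
```

Emit:
{"name": "jog_arm", "arguments": {"deltas": [0.95, 0, 2.4, -10.5, 0, 0.95, 0, 5.3, -20.9, 0, 0.95, 0, 8.8, -31.2, 0, 0.95, 0, 12.7, -41.2, 0, 0.95, 0, 17.2, -51, 0]}}

```text
time_s: 18.98
eef_pos: [503.7, -197.8, 213.4]
tcp_rot: [-2.052, -2.376, 0.004]
force: [-4.2, -1.5, -4.0]
width: 14.8
```

```bash
python3 -c "
from h import *
import cv2
p,d=snap('scene','s10')
go(484,-200,140)
a=cv2.resize(p[90:250,160:300],None,fx=4,fy=3.7,interpolation=2); cv2.imwrite('pics/c16.png',np.clip(a[:,:,::-1]*1.5,0,255).astype('u1'))
"
```

```text
t 19.03 pos [ 504.5 -197.7  215.1] F [-6.  -1.3  0.1] w 15.1
delta [  0.7 -20.5  75.2] dist 78.0 tooly ang 8.4
```

View pics/c16.png

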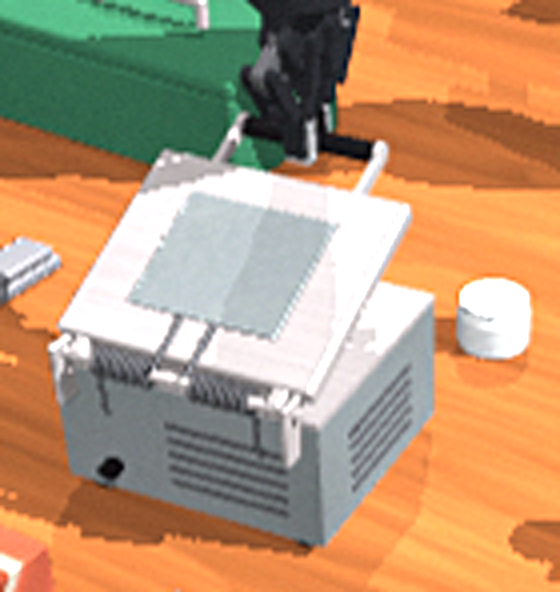

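Emit:
{"name": "jog_arm", "arguments": {"deltas": [0.95, 0, 4, -9.6, 0, 0.95, 0, 9, -18.9, 0, 0.95, 0, 14.8, -28, 0, 0.95, 0, 21.2, -36.8, 0, 0.95, 0, 28, -45.2, 0]}}

```text
time_s: 19.45
eef_pos: [530.4, -194.2, 258.7]
tcp_rot: [-2.052, -2.374, 0.007]
force: [-7.0, -2.8, 1.9]
width: 14.9
```

Emit:
{"name": "jog_arm", "arguments": {"deltas": [0.95, 0, 5.7, -6.5, 0, 0.95, 0, 11.6, -12.8, 0, 0.95, 0, 17.8, -18.8, 0, 0.95, 0, 24.3, -24.5, 0, 0.95, 0, 30.9, -30, 0]}}

```text
time_s: 19.87
eef_pos: [558.5, -190.5, 289.5]
tcp_rot: [-2.051, -2.371, 0.013]
force: [-14.0, -1.7, 13.0]
width: 15.3
```

Emit:
{"name": "jog_arm", "arguments": {"deltas": [0.95, 0, 0, 0, 0, 0.95, 0, 0, 0, 0, 0.95, 0, 0, 0, 0]}}

```text
time_s: 20.12
eef_pos: [559.8, -190.3, 290.3]
tcp_rot: [-2.053, -2.374, 0.009]
force: [-13.6, -1.2, 13.7]
width: 15.1
```

```bash
cat >> h.py <<'E'
def th():
    s,R=st(); dz=s['eef_pos'][2]-119.1; D=s['eef_pos']-np.array([483.3,-200.4,119.1]); dy=D[:2]@[np.cos(.14),np.sin(.14)]
    print('theta z',np.arcsin(dz/216),'theta xz',np.arctan2(dz,216-dy),'r',np.hypot(dz,216-dy),'F',s['force'],s['time_s'],'vel',np.abs(s['joint_velocities']).max())
E
python3 -c "
from h import *
th()
import cv2
p,d=snap('scene','s11')
a=cv2.resize(p[90:250,160:300],None,fx=4,fy=3.7,interpolation=2); cv2.imwrite('pics/c17.png',np.clip(a[:,:,::-1]*1.5,0,255).astype('u1'))
"
```

```text
theta z 0.9152642139541579 theta xz 0.889585624346465 r 220.42471438737732 F [-13.56129238  -1.21401926  13.68587827] 20.1167 vel 0.002255414268239045
```

View pics/c17.png

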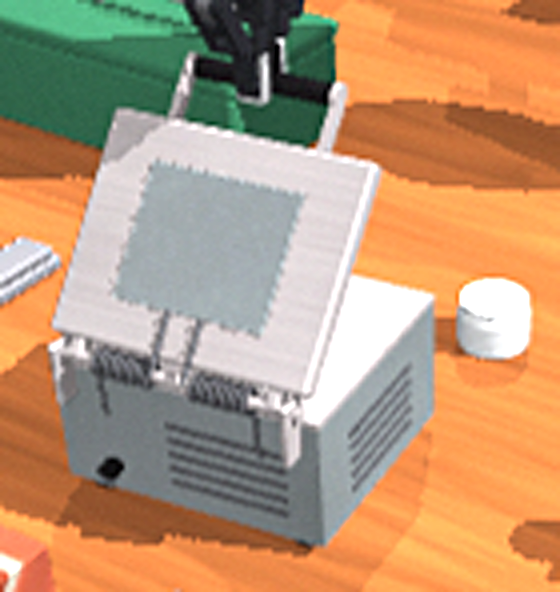

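Emit:
{"name": "jog_arm", "arguments": {"deltas": [0.95, 0, -1.2, -1.5, 0, 0.95, 0, -2.5, -3, 0, 0.95, 0, -2.5, -3, 0, 0.95, 0, -2.5, -3, 0]}}

```text
time_s: 20.5
eef_pos: [561.2, -190.1, 291.6]
tcp_rot: [2.053, 2.377, -0.002]
force: [-3.7, -4.0, 2.9]
width: 15.2
```

```bash
python3 -c "
from h import *
go(484,-200,140);th()
"
```

```text
t 20.5 pos [ 561.2 -190.1  291.6] F [-3.7 -4.   2.9] w 15.2
delta [  1.7 -77.7 151.6] dist 170.0 tooly ang 8.4
theta z 0.9249055032919402 theta xz 0.8978775310335765 r 220.5735561339627 F [-3.68565161 -4.04009312  2.91504862] 20.5 vel 0.006919607571776063
```

```bash
cat >> h.py <<'E'
def plane(tag,save=True):
    p,d=snap('scene',tag)
    P,U,V=cloud('scene',d,160,300,90,260); z=P[...,2]
    # cover points: behind/top: select by region of pot in xy and height
    k=(z>160)&(z<285)&(P[...,0]>520)&(P[...,0]<720)&(P[...,1]<-100)&(P[...,1]>-300)&(d[90:260,160:300]>0)
    q=P[k]; keep=np.ones(len(q),bool)
    for _ in range(8):
        c=q[keep].mean(0); n=np.linalg.svd(q[keep]-c,full_matrices=False)[2][2]; n*=np.sign(n[2]); r=(q-c)@n; keep=np.abs(r)<max(3,2*np.std(r[keep])) if _<4 else np.abs(r)<5
    print('n',n.round(3),'theta plane',np.arctan2(np.hypot(n[0],n[1]),n[2]).round(3),keep.sum(),len(q),'rms',np.std(r[keep]).round(2),'c',c.round(1))
E
python3 -c "
from h import *
plane('s12')
P,U,V=cloud('scene',np.load('pics/s0.npy') if 0 else np.load('pics/scene0.npy'),160,300,90,260)
k=(P[...,2]>138)&(P[...,2]<152)&(P[...,0]>520); q=P[k]; c=q.mean(0); n=np.linalg.svd(q-c,full_matrices=False)[2][2]; print('shut',n,c,k.sum())
"
```

```text
n [0.759 0.098 0.644] theta plane 0.871 3463 3608 rms 2.12 c [ 641.4 -182.4  219.4]
shut [0.00936867 0.00191518 0.99995428] [ 621.88035648 -174.2926411   144.28617494] 2788
```

Emit:
{"name": "jog_arm", "arguments": {"deltas": [0.95, 0, 5.1, -4, 0, 0.95, 0, 10.4, -7.7, 0, 0.95, 0, 15.8, -11.4, 0, 0.95, 0, 21.2, -14.9, 0, 0.95, 0, 26.8, -18.2, 0]}}

```text
time_s: 20.97
eef_pos: [587.0, -186.6, 310.2]
tcp_rot: [2.054, 2.377, -0.004]
force: [-3.0, -4.5, 1.3]
width: 15.2
```

Emit:
{"name": "jog_arm", "arguments": {"deltas": [0.95, 0, 0, 0, 0, 0.95, 0, 0, 0, 0]}}

```text
time_s: 21.13
eef_pos: [587.9, -186.5, 310.7]
tcp_rot: [2.052, 2.376, -0.002]
force: [-4.2, -3.9, 7.7]
width: 14.7
```

```bash
python3 -c "
from h import *
plane('s13'); th()
"
```

```text
n [0.849 0.11  0.517] theta plane 1.027 3335 3427 rms 2.1 c [ 656.7 -181.4  224.3]
theta z 1.0892532306633729 theta xz 1.046611023681307 r 221.12704879147472 F [-4.24313565 -4.72026705  7.91915965] 21.1833 vel 0.006150376438961242
```

Emit:
{"name": "jog_arm", "arguments": {"deltas": [0.95, 0, 3, -2.5, 0, 0.95, 0, 6, -4.5, 0, 0.95, 0, 9, -6.5, 0, 0.95, 0, 11.5, -7.7, 0, 0.95, 0, 13.5, -9, 0]}}

```text
time_s: 21.6
eef_pos: [602.0, -184.5, 318.9]
tcp_rot: [2.052, 2.376, -0.001]
force: [-0.5, -5.6, 1.4]
width: 15.1
```

Emit:
{"name": "jog_arm", "arguments": {"deltas": [0.95, 0, 0, 0, 0, 0.95, 0, 0, 0, 0, 0.95, 0, 0, 0, 0]}}

```text
time_s: 21.85
eef_pos: [601.9, -184.5, 318.8]
tcp_rot: [2.052, 2.375, -0.001]
force: [-1.2, -4.8, 3.2]
width: 14.7
```

```bash
python3 -c "
from h import *
plane('s14'); th()
import cv2
p=cv2.imread('pics/s14.png')
a=cv2.resize(p[70:230,160:300],None,fx=4,fy=3.7,interpolation=2); cv2.imwrite('pics/c18.png',np.clip(a*1.5,0,255).astype('u1'))
"
```

```text
n [0.886 0.116 0.45 ] theta plane 1.104 3170 3264 rms 2.05 c [ 664.9 -180.8  224.6]
theta z 1.179634396784045 theta xz 1.1212440690389789 r 221.71390607369113 F [-1.28568244 -5.00733475  3.67335978] 21.9 vel 0.001589290857840048
```

View pics/c18.png

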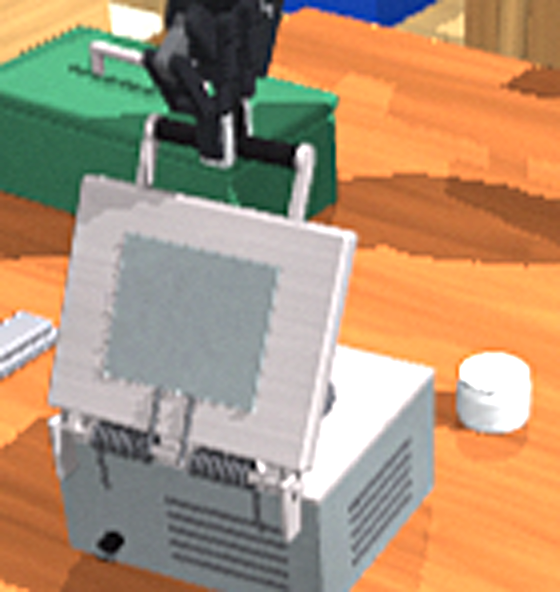

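Emit:
{"name": "jog_arm", "arguments": {"deltas": [0.95, 0, -3.8, 2, 0, 0.95, 0, -9.5, 5, 0, 0.95, 0, -15.1, 8.3, 0, 0.95, 0, -19, 10.6, 0, 0.95, 0, -22.5, 12.9, 0]}}

```text
time_s: 22.32
eef_pos: [580.3, -187.2, 305.7]
tcp_rot: [2.05, 2.375, 0.003]
force: [4.2, -4.4, -0.7]
width: 15.0
```

Emit:
{"name": "jog_arm", "arguments": {"deltas": [0.95, 0, -3.5, 2.3, 0, 0.95, 0, -7, 4.8, 0, 0.95, 0, -10, 7.2, 0, 0.95, 0, -12.5, 9, 0, 0.95, 0, -14, 10, 0]}}

```text
time_s: 22.73
eef_pos: [566.1, -189.0, 295.3]
tcp_rot: [2.051, 2.376, 0.002]
force: [2.1, -5.0, -0.5]
width: 14.9
```

Emit:
{"name": "jog_arm", "arguments": {"deltas": [0.95, 0, 0, 0, 0, 0.95, 0, 0, 0, 0, 0.95, 0, 0, 0, 0, 0.95, 0, 0, 0, 0]}}

```text
time_s: 23.07
eef_pos: [566.1, -189.0, 295.3]
tcp_rot: [2.051, 2.376, 0.001]
force: [1.2, -5.2, 1.2]
width: 14.7
```

```bash
python3 -c "
from h import *
plane('s15'); plane('s16'); th()
import cv2
p=cv2.imread('pics/s16.png'); cv2.imwrite('pics/c19.png',np.clip(cv2.resize(p[80:300,160:460],None,fx=2.6,fy=2.6,interpolation=2)*1.3,0,255).astype('u1')); snap('top','t16')
"
```

```text
n [0.778 0.1   0.621] theta plane 0.901 3463 3602 rms 2.1 c [ 643.7 -182.4  221.4]
n [0.778 0.099 0.62 ] theta plane 0.902 3471 3613 rms 2.11 c [ 643.8 -182.1  221.1]
theta z 0.9537658902145758 theta xz 0.9263411780636261 r 220.36985882096067 F [ 0.31049599 -4.32737254 -0.1492212 ] 23.1667 vel 0.0018969428630460714
```

View pics/c19.png

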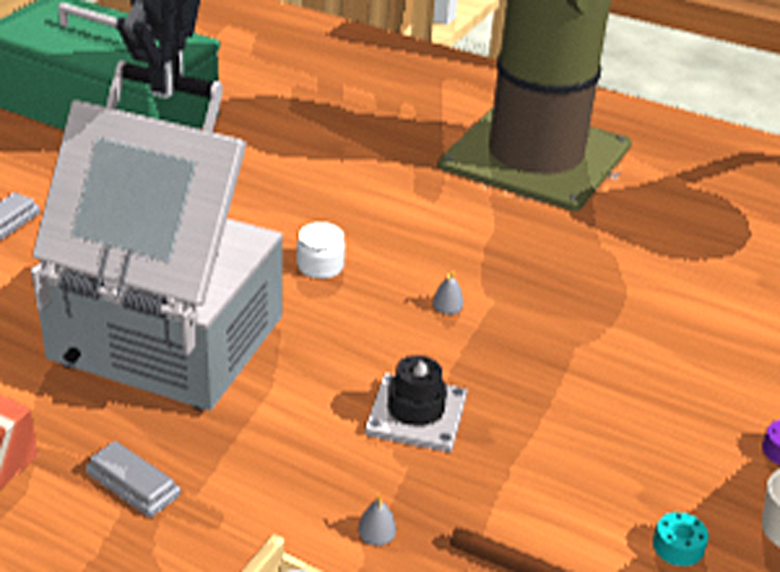

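View pics/t16.png

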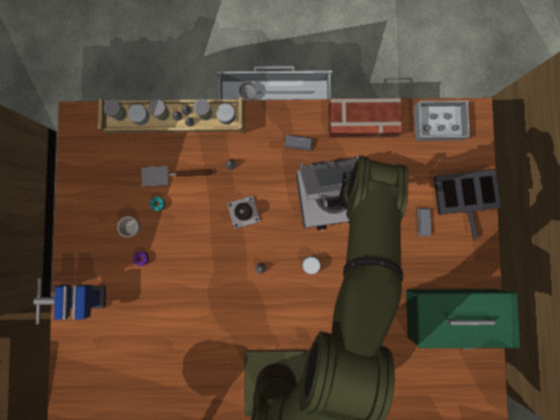

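The cover sits at rest at about 0.91 rad by both the plane fit and the arm's position. The rings are stacked on the post (about (418,390) in the crop), and the bystanders are where they started.

```bash
python3 -c "
from h import *
print(manip.sign_off()); th()"
```

```text
the job is handed in; nothing more can be done
None
the job is handed in; nothing more can be done
```

The mould stand is loaded and the cover is held just below its balance point. I handed the job in at about 23 s; `sign_off` gives no verdict.

- **Mould halves:** I centred each half with two crossed grips, then lowered it under control. Contact came at TCP heights of 17.2 mm (larger half) and 42.8 mm (smaller half), both matching the expected fully home heights. The last pictures show both stacked and released. The smaller half met about 5 N of side force on the post on its way down, and nudging the arm sideways did not clear it.
- **Cover:** I raised it by its handle to about 1.10–1.12 rad, then eased it back at under 0.5 rad/s commanded. It is at rest with the fingers still closed on the bar. On the way up, the radial push at the handle reached about 19 N, so I shifted the arm to relieve it.
- **Final cover angle:** The two estimates disagree slightly: 0.90 rad from the depth plane fit and 0.926 rad from the arm's position. Both are inside 0.80–0.985. The arm's path was about 4–5 mm off the nominal arc, probably because the bar shifted a little between the pads.
- **Bystanders:** I compared their positions by eye in the last pictures and saw no movement.

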